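# Uncover the terminals of a resistance tester

## Task

Uncover the terminals of the portable resistance tester: with a fingertip press its red snap tab in until the yellow terminal cover springs free, then push the cover by its ridge, along its guides and over the tab, until it is right off its seat and wholly past the tab's raised edge, and leave it lying on the tester's top. The cover is only to be pushed, never picked up or lifted, and everything else on and around the tester stays where it is.

Things in the scene. Friction and masses are not known exactly. Their poses are not given: they have to be found in the camera images.
- tester: Portable resistance tester: light grey flat case, 240 (x) x 310 (y) x 90 mm high, fixed. Origin: centre of its underside, z up, x away from the operator; flat top at z = 90 mm. Near half: display, keys, knob 14 mm high. Black end bumpers (inner faces at y = +/-153 mm) rise to 103 mm. The cover sits over the terminal bay, 66 x 70 mm, 32 mm deep, centred at x 50, y -75, and leaves it only along +y.
- seat (a point): Centre of the cover's seat, on the tester's top above the bay: where the cover's origin lies when shut. Grey guide channels run along the tester's y on both sides of it (inner walls 47.5 mm from it, 9.5 mm high, 46 mm long each way); their lips hold the cover down until it has slid out towards +y. A spring housing 12 mm high stands 52 to 64 mm behind it (-y).
- cover: Yellow terminal cover: loose plate 92 x 92 x 5 mm, 80 to 170 g, axes as the tester's. Origin: centre of its underside. An upright ridge to push on: 60 mm wide (x), y +7 to +17 mm, top 19.5 mm above the underside. A kick-out spring presses it towards +y (3 N), shoving it on about 10 mm once the tab is pressed in. After 93 mm of travel its rear edge passes the tab's nose. Pushing takes 1 to 4 N.
- ridge (a point): Point on the cover: middle of the ridge's rear (-y) face, 12 mm above the plate's underside, 7 mm above its upper side. Push here towards the tester's +y. Behind it the plate is bare for 53 mm.
- tab (a joint): Angle of the red snap tab, rad: 0 at rest, its nose 7 mm above the tester's top, right against the cover's front (+y) edge; 0.18 fully in. The cover slips free at about 0.10 to 0.12. The tab springs back when let go, unless the cover has by then slid over it and keeps it down.
- tab_pad (a point): Press point on the ribbed middle of the red snap tab's upper face, about 3 mm above the tester's top at rest. The tab is a sprung tongue, 54 mm wide (x), 62 mm long (y), in a slot 66 mm wide, hinged 28 mm from here towards +y; its nose is 34 mm from here towards -y. Press down: 2 to 6 N, 3 to 4 mm until the cover is free, 5 mm to the stop. Beyond its root the top is plain and flat up to the bumper.
- thumb_nut: Brass thumb nut, 22 mm across, 18 mm high, standing loose on the tester's top. Bystander. Origin: centre of its underside.
- copper_slug: Copper disc, 28 mm across, 12 mm high, loose on the tester's top. Bystander. Origin: centre of its underside.
- sample_jar: White jar with a blue cap, 48 mm across, 62 mm high, on the bench behind the tester. Bystander. Origin: centre of its underside.
- shunt: Dark blue shunt block 50 x 80 x 22 mm with two brass posts up to 42 mm high, on the bench behind the tester. Bystander. Origin: centre of its underside.
- weight: Steel weight with a knob, 38 mm across, 53 mm high, on the bench behind the tester. Bystander. Origin: centre of its underside.
- driver: Screwdriver with a green handle, 170 mm long, lying on the bench beside the tester. Bystander. Origin on the bench below its middle.
- spanner: Steel spanner, 150 mm long, lying on the bench beside the tester. Bystander. Origin on the bench below its middle.
Mind the look-alikes: they are no part of the job. Of the things like the cover, leave any that is black, blue or turquoise; of the rest the smaller one is meant.

How it is judged:
By the outcome, as a careful person would: the job done as asked, in the order asked, and still so for the second after the job is handed in, with the robot touching nothing.
It also fails if it takes over 40 s, if anything falls off the work surface, if the arm or the gripper's body presses on something with over 40 N, if the wrist force passes 120 N, or if a joint passes its speed limit or range.

## Robot

A 7-joint arm with a two-finger parallel gripper is mounted at the origin on the work surface. World frame = base frame: x ahead of the robot, y to its left, z up, the work surface at z = 0. Lengths are in m, angles in rad, forces in N, time in s.
With the tool pointing down it reaches from about 0.425 to 1.025 m from the base axis. Payload 9.4 kg.
Tool frame: the origin (TCP) lies midway between the tips of the shut fingers; the grasp point (between the pads) lies 19 mm behind it; y points along the fingers, x is the direction in which the jaws open and shut, and the axes are right-handed (so a half turn about y gives the same grasp; the last joint's range is limited). The gripper opens to 93 mm and grips with 3 to 60 N. Pads are 15 mm wide; open, the fingers measure 128 mm over their backs; the gripper's body (75 mm by 188 mm) begins 65 mm behind the grasp point.
Start: joints at [1.032, 0.599, -0.003, 1.599, 0.002, 0.943, -0.08], TCP at [0.323, -0.649, 0.219] pointing down, gripper open.
Joint ranges: [-2.57, 2.57], [-0.35, 1.97], [-1.29, 1.29], [0.11, 2.56], [-1.05, 4.19], [0.11, 1.86], [-2.63, 2.63]. Speed limits (rad/s): [2.22, 2.22, 3.01, 3.01, 3.14, 3.14, 3.14].

## Interface

Orientations are given as a unit quaternion [w, x, y, z].
In Python, from workcell import telemetry, vision, ticket gives the robot as it stands.
- The arm moves only by the tool drive_tool, never from a script. Its argument "plan" is a list of rows, each a list of 3 entries, a list of its own where there are three numbers: the shift along the tool's x, y, z scaled (see below), then the turn, a rotation vector about the tool's x, y, z scaled (see below), then the gripper command: -1 is shut, 1 is fully open, values between are in proportion. A call has exactly 5 rows; each row shifts and turns the commanded pose from where the row before left it, along the tool's axes as they then stand; what a row does not reach is not made up. The controller multiplies each number of a shift by 0.075 m and each number of a turn by 180 degrees. A row lasts 1/12 s, in which the tool goes at most 41.7 mm and 7.16 degrees, less where a joint would pass 70% of its speed; a pose out of reach is approached as far as the arm can. A call with a number of a shift or a turn outside -1 to 1 is refused whole. A call with a gripper value outside its range is refused whole. The fingers move at their own pace and stop on an object; "squeeze" is the grip in N (left out, the last holds). Time passes only in rows, so rows that do not move let the fingers close, or fill a call up. It gives the time, the measured TCP pose, the force and the opening at its end, in the units of the state.
- telemetry.get_state(): the state, without advancing time (a new reading comes with each control period).
- vision.get_image(name): name is "scene" or "top" or "wrist"; returns (picture, depth): 420x560x3 uint8, red, green, blue; 420x560 float32, m along the optical axis (not along the pixel's ray), 0 where there is no reading.
- vision.get_calibration(name): a dict with "vertical_fov" (degrees; the focal length in pixels is half the picture's height over the tangent of half this angle, whatever the lens; pixels are square), "cx", "cy" (the principal point, pixels), "k1" (the pictures are not rectified: a ray, as slopes to the right and down, at radius r is drawn at 1 + k1 r^2 times it, then the intrinsics apply), "R" (3x3) and "t" (3): a world point X has camera coordinates R X + t. Camera axes: x right, y down, z forward; pixel columns grow to the right and rows downward; lengths in m; the calibration is good to about 2 mm. A picture is of the moment at which its call begins: read the wrist's pose just before it. get_calibration takes no time and is no camera call; for the wrist camera it gives the pose at the moment of the call.
- ticket.job_done(): hands the job in, once; it reports no verdict.
The state is a dict: "t": time; "joints": joint angles; "qvel": joint speeds; "tau": joint torques, N m; "tool_pos": TCP position; "orientation": TCP orientation; "wrist_force": force on the tool from outside, world axes, zero at the start; "torque": the same for the moment, N m; "finger_gap": finger opening in m.
Only numpy, scipy, OpenCV 4.12 (cv2) and the standard library are available. Lean on these libraries where they do the work, as an engineer would, in place of code of your own. Each camera call takes 0.05 s, during which the arm holds its last target.

## Working session

There is one attempt and no reset: what is moved stays moved. The work goes in short steps, Python scripts to look and compute and a tool call to move; the robot and the scene stay as the last step left them, time stands still between calls to the robot, and variables do not carry over. Pictures are saved under pics/ and viewed, and the job is handed in when it is done.

Besides the shell and the picture viewer there is one more tool, called after "Call:" in YAML: its name, and indented under it one key for each argument. drive_tool: Moves the arm, as the interface text tells. Its arguments: {"type":"object","properties":{"plan":{"type":"array","items":{"type":"array"}},"squeeze":{"type":"number"}},"required":["plan"]}

```bash
mkdir -p pics; ls
cat > h.py <<'E'
import numpy as np, cv2
from workcell import telemetry, vision, ticket
def K(c):
    f=210/np.tan(np.radians(c["vertical_fov"])/2); return f
def grab(n,name):
    c=vision.get_calibration(n); im,d=vision.get_image(n)
    cv2.imwrite(f"pics/{name}.png",im[:,:,::-1]); np.savez(f"pics/{name}.npz",im=im,d=d,R=c["R"],t=c["t"],f=K(c),cx=c["cx"],cy=c["cy"],k1=c["k1"])
    return im,d,c
def load(name): return dict(np.load(f"pics/{name}.npz"))
def ray(D,u,v):
    x=(u-D["cx"])/D["f"]; y=(v-D["cy"])/D["f"]; xd,yd=x,y
    for _ in range(20):
        s=1+D["k1"]*(x*x+y*y); x,y=xd/s,yd/s
    return np.array([x,y,np.ones_like(x)])
def pt(D,u,v,z=None):
    r=ray(D,float(u),float(v)); R,t=D["R"],D["t"]; o=-R.T@t; w=R.T@r
    if z is None:
        return o+w*D["d"][int(round(v)),int(round(u))]
    return o+w*(z-o[2])/w[2]
def cloud(D):
    v,u=np.mgrid[0:420,0:560].astype(float); r=ray(D,u,v)*D["d"]
    return np.einsum('ji,jhw->hwi',D["R"],r-D["t"][:,None,None])
def proj(D,X):
    p=D["R"]@np.array(X)+D["t"]; x,y=p[0]/p[2],p[1]/p[2]; s=1+D["k1"]*(x*x+y*y)
    return D["cx"]+D["f"]*x*s, D["cy"]+D["f"]*y*s
E
python3 - <<'E'
from h import *
s=telemetry.get_state(); print(s)
for n in("scene","top","wrist"):
    im,d,c=grab(n,n+"0"); print(n,c)
E
```

```text
pics
{'t': 0.0, 'joints': array([ 1.03227589,  0.60013915, -0.00256146,  1.60010945,  0.00178044,
        0.94290888, -0.07981793]), 'qvel': array([ 0.00084577,  0.00015015,  0.00101774,  0.0012063 ,  0.00011715,
       -0.00149446, -0.00182392]), 'tau': array([ 1.96852532e-03, -7.65055990e+01,  1.49783693e+00, -2.52343225e+01,
       -5.24519139e-02,  1.65719935e-02,  1.87407991e-04]), 'tool_pos': array([ 0.32282773, -0.64861782,  0.21775687]), 'orientation': array([ 0.6014239 , -0.6009143 ,  0.37277421, -0.37179386]), 'wrist_force': array([-0.71295207,  0.90535463,  0.29614229]), 'torque': array([0.02108866, 0.01579946, 0.00306799]), 'finger_gap': 0.0930182957623857}
scene {'vertical_fov': 51.66233535724641, 'cx': 279.5378702827072, 'cy': 206.7971767748539, 'k1': -0.013518901458687322, 'R': array([[-0.56149951,  0.82737415,  0.01305042],
       [ 0.56422693,  0.39435515, -0.72534956],
       [-0.60528198, -0.39992002, -0.688257  ]]), 't': array([ 0.32515622, -0.20495175,  1.46453612])}
top {'vertical_fov': 54.741251430778824, 'cx': 278.55054335589347, 'cy': 210.0136902065391, 'k1': -0.052351764328853384, 'R': array([[-0.02646006, -0.99957548, -0.01219534],
       [-0.99030992,  0.02787465, -0.13604875],
       [ 0.13633094,  0.00847731, -0.99062708]]), 't': array([-0.03351428,  0.55767354,  1.01276365])}
wrist {'vertical_fov': 59.688253417656654, 'cx': 272.73014763839586, 'cy': 207.84156351997467, 'k1': -0.019188416206052605, 'R': array([[ 4.45998227e-01, -8.95033844e-01, -4.71214404e-06],
       [-8.63536875e-01, -4.30304571e-01,  2.62948743e-01],
       [-2.35350052e-01, -1.17270604e-01, -9.64809804e-01]]), 't': array([-0.72437071, -0.03209009,  0.39130349])}
```

View pics/scene0.png

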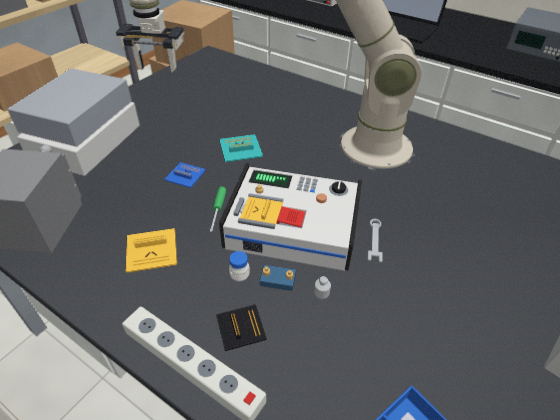

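View pics/top0.png

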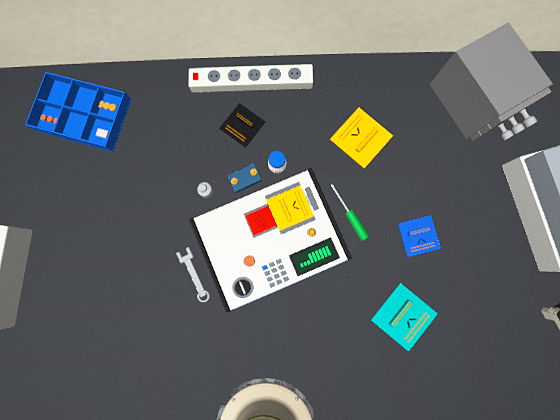

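View pics/wrist0.png

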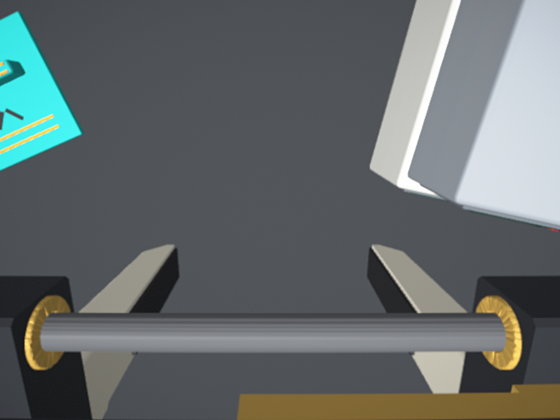

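The scene shows the tester at around (295,215). It carries the yellow cover at (262,210), the red tab at (291,216), the nut at (259,188) and the copper slug at (321,198). In the top view the cover is at (290,207) and the tab at (260,221), so tester +y runs to the left and slightly down. The bigger loose yellow plate at (361,137) is the decoy.

Run:
```python
from h import *
D=load("top0"); im=D["im"]; P=cloud(D)
np.save("pics/top0c.npy",P)
o=-D["R"].T@D["t"]; print("cam",o)
crop=im[160:320,180:360]; cv2.imwrite("pics/top0z.png",cv2.resize(crop[:,:,::-1],None,fx=4.4,fy=3.75*4.4/3.75*0.84,interpolation=cv2.INTER_CUBIC))
D2=load("scene0"); c=D2["im"][160:270,215:370]; cv2.imwrite("pics/scene0z.png",cv2.resize(c[:,:,::-1],None,fx=5,fy=5,interpolation=cv2.INTER_CUBIC))
# tester top points
for n in("top0","scene0"):
    D=load(n);P=cloud(D)
    reg=(abs(P[...,0]-0.65)<.25)&(abs(P[...,1])<.25)
    m=reg&(P[...,2]>.075)&(P[...,2]<.12)
    print(n,m.sum(),np.percentile(P[m][:,2],[5,50,95]))
    m8=m.astype(np.uint8); k,l,st,ce=cv2.connectedComponentsWithStats(m8); i=1+np.argmax(st[1:,4])
    Q=P[l==i][:,:2].astype(np.float32); r=cv2.minAreaRect(Q); print(r)
    hsv=cv2.cvtColor(D["im"],cv2.COLOR_RGB2HSV)
    for nm,lo,hi in(("red",(0,180,120),(5,255,255)),("yel",(18,150,150),(32,255,255))):
        mm=(cv2.inRange(hsv,lo,hi)>0)&(l==i); Q=P[mm]; print(nm,mm.sum(),Q.mean(0),np.median(Q[:,2]),cv2.minAreaRect(Q[:,:2].astype(np.float32)))
```

```text
cam [ 0.41331183 -0.05763052  1.07873317]
top0 10914 [0.08863298 0.09237198 0.10373582]
((0.4808063209056854, -0.024912208318710327), (0.24184730648994446, 0.3274649977684021), 21.348373413085938)
red 517 [ 0.52498308 -0.00464732  0.0947465 ] 0.09489150531795512 ((0.52495276927948, -0.0044603534042835236), (0.052659161388874054, 0.06098337471485138), 21.769601821899414)
yel 1298 [ 0.55124531 -0.07780071  0.09759779] 0.09631087884803208 ((0.5340372920036316, -0.08417234569787979), (0.12596829235553741, 0.09195214509963989), 21.366540908813477)
scene0 7680 [0.08512183 0.0926568  0.1041646 ]
((0.48125529289245605, -0.0241977721452713), (0.24568404257297516, 0.3269742727279663), 21.48815155029297)
red 355 [ 0.52950334 -0.00199532  0.09515617] 0.09524234989091282 ((0.5289878845214844, -0.0026434697210788727), (0.05338498204946518, 0.06024377420544624), 23.27638053894043)
yel 765 [ 0.55358217 -0.07370226  0.09832659] 0.09706319932481622 ((0.5506986379623413, -0.0755520835518837), (0.08368770778179169, 0.09004241228103638), 21.659841537475586)
```

View pics/top0z.png

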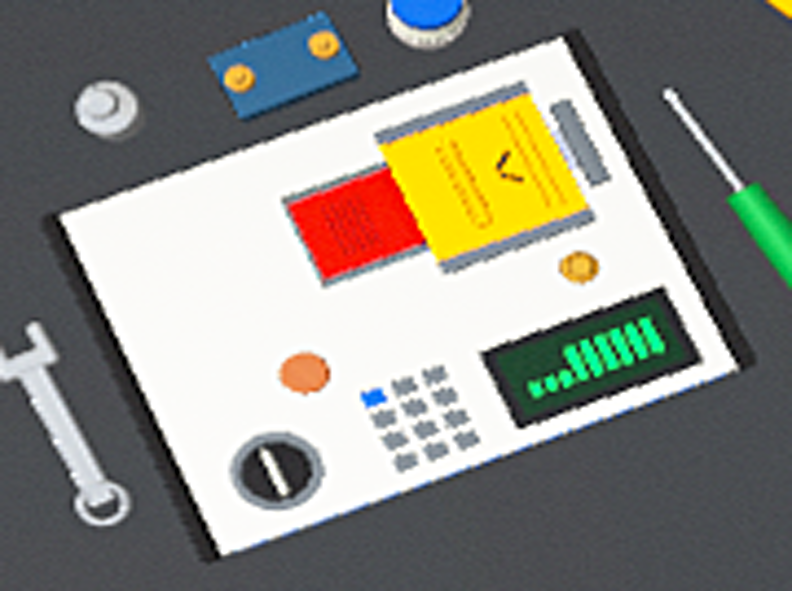

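View pics/scene0z.png

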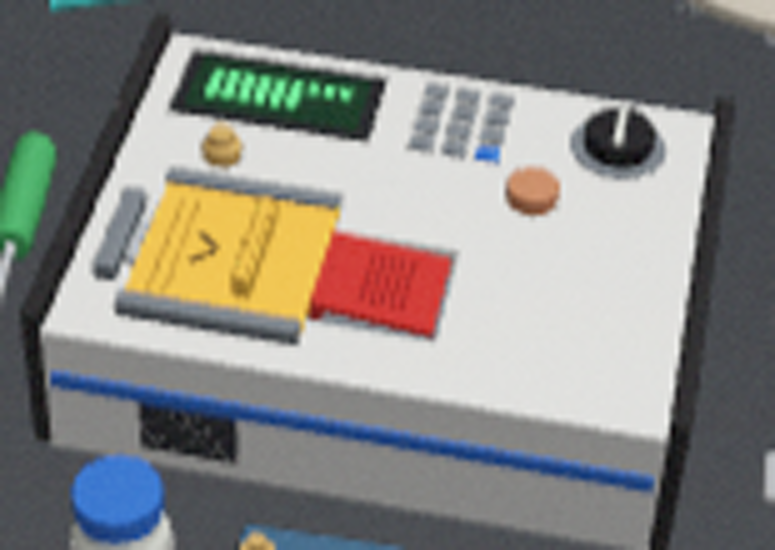

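```bash
cat >> h.py <<'E'
from scipy.spatial.transform import Rotation as Rn
def rot(s): q=s["orientation"]; return Rn.from_quat([q[1],q[2],q[3],q[0]]).as_matrix()
E
python3 - <<'E'
from h import *
s=telemetry.get_state(); R=rot(s); print(R.round(3)); print("yaw toolx",np.degrees(np.arctan2(R[1,0],R[0,0])))
C=load("wrist0"); print("wcam tool frame",(R.T@((-C["R"].T@C["t"])-s["tool_pos"])).round(3))
# more accurate tester: flat top corners using top white + small objects local
yaw=np.radians(21.4); ex=np.array([np.cos(yaw),np.sin(yaw)]); ey=np.array([-ex[1],ex[0]]); c0=np.array([.481,-.0245])
for n in("top0","scene0"):
    D=load(n);P=cloud(D);L=np.stack([(P[...,:2]-c0)@ex,(P[...,:2]-c0)@ey,P[...,2]],-1)*1000
    hsv=cv2.cvtColor(D["im"],cv2.COLOR_RGB2HSV)
    inn=(abs(L[...,0])<118)&(abs(L[...,1])<150)&(L[...,2]>80)
    for nm,lo,hi in(("red",(0,180,120),(4,255,255)),("yel",(20,150,150),(32,255,255)),("copper",(5,80,120),(13,200,255)),("brass",(14,100,100),(24,230,255))):
        mm=(cv2.inRange(hsv,lo,hi)>0)&inn; 
        if nm=="copper": mm&=(L[...,0]<20)
        if nm=="brass": mm&=(L[...,0]<0)
        q=L[mm]; print(n,nm,mm.sum(),"pct x",np.percentile(q[:,0],[1,50,99]).round(),"y",np.percentile(q[:,1],[1,50,99]).round(),"z",np.percentile(q[:,2],[2,50,98]).round(1))
    w=(hsv[...,1]<30)&(hsv[...,2]>180)&inn; q=L[w]; print("white plane",np.median(q[:,2]), [np.median(q[(abs(q[:,0]-a)<30)&(abs(q[:,1]-b)<30)][:,2]).round(1) for a,b in((80,100),(-80,100),(-60,-20),(90,50))], np.percentile(q[:,0],[.5,99.5]),np.percentile(q[:,1],[.5,99.5]))
# ridge
D=load("top0");P=cloud(D);L=np.stack([(P[...,:2]-c0)@ex,(P[...,:2]-c0)@ey,P[...,2]],-1)*1000
m=(abs(L[...,0]-50)<46)&(abs(L[...,1]+75)<46)&(L[...,2]>103.5); q=L[m]; print("ridge",m.sum(),q.min(0),q.max(0),np.median(q,0))
# corridor heights
for t in np.linspace(0,1,8):
    p=np.array([.323,-.649])*(1-t)+np.array([.526,-.002])*t
    m=(np.hypot(P[...,0]-p[0],P[...,1]-p[1])<.15)&(P[...,2]>-.02); print(p.round(2),P[m][:,2].max().round(3) if m.any() else None)
E
```

```text
[[ 0.446 -0.001  0.895]
 [-0.895  0.001  0.446]
 [-0.001 -1.    -0.   ]]
yaw toolx -63.5395564408993
wcam tool frame [-0.    -0.168  0.072]
top0 red 518 pct x [22. 48. 74.] y [-27.   2.  32.] z [89.5 94.9 99.8]
top0 yel 1273 pct x [-33.  47.  89.] y [-120.  -75.  -29.] z [ 92.4  96.3 112.4]
top0 copper 96 pct x [-45. -31.   7.] y [-46.  66.  78.] z [ 92.9 103.5 106.7]
top0 brass 54 pct x [-54. -26. -17.] y [-109.  -98.  -50.] z [ 89.1 106.1 111.9]
white plane 91.23795541374926 [np.float64(91.2), np.float64(91.4), np.float64(91.8), np.float64(90.9)] [-117.24294223  116.90496091] [-148.94847736  148.86586559]
scene0 red 353 pct x [28. 53. 77.] y [-25.   3.  32.] z [ 90.7  95.2 100. ]
scene0 yel 762 pct x [ 8. 51. 87.] y [-117.  -73.  -29.] z [ 94.2  97.1 112.2]
scene0 copper 71 pct x [-38. -25. -15.] y [56. 68. 80.] z [ 95.4 103.1 106.1]
scene0 brass 41 pct x [-26. -20. -13.] y [-106.  -96.  -89.] z [ 95.7 102.9 111.5]
white plane 91.84984724642081 [np.float64(91.5), np.float64(92.3), np.float64(92.2), np.float64(91.7)] [-116.91131349  117.63688309] [-149.22545291  149.04506384]
ridge 113 [   5.17773534 -111.93641406  103.52667915] [ 94.01762361 -41.44425353 115.21060321] [ 48.48746987 -62.10165352 110.06179616]
[ 0.32 -0.65] 0.345
[ 0.35 -0.56] 0.345
[ 0.38 -0.46] 0.345
[ 0.41 -0.37] 0.033
[ 0.44 -0.28] 0.109
[ 0.47 -0.19] 1.079
[ 0.5  -0.09] 1.079
[ 0.53 -0.  ] 1.079
```

Call:
drive_tool:
  plan:
    - [[-0.35,0,0.335],[0,0,0],-1]
    - [[-0.35,0,0.335],[0,0,0],-1]
    - [[-0.35,0,0.335],[0,0,0],-1]
    - [[-0.35,0,0.335],[0,0,0],-1]
    - [[-0.35,0,0.335],[0,0,0],-1]
  squeeze: 15

```text
t: 0.57
tool_pos: [0.3771, -0.4738, 0.2184]
orientation: [0.601, -0.601, 0.373, -0.372]
wrist_force: [1.2, -0.3, 0.4]
finger_gap: 0.0642
```

Call:
drive_tool:
  plan:
    - [[-0.35,0,0.335],[0,0,0],-1]
    - [[-0.35,0,0.335],[0,0,0],-1]
    - [[-0.35,0,0.335],[0,0,0],-1]
    - [[-0.35,0,0.335],[0,0,0],-1]
    - [[-0.35,0,0.335],[0,0,0],-1]

```text
t: 0.98
tool_pos: [0.4311, -0.3004, 0.2186]
orientation: [-0.601, 0.601, -0.372, 0.372]
wrist_force: [0.5, -1.1, 0.6]
finger_gap: 0.031
```

Call:
drive_tool:
  plan:
    - [[0,0,0],[0,-0.039,0],-1]
    - [[0,0,0],[0,-0.039,0],-1]
    - [[0,0,0],[0,-0.039,0],-1]
    - [[0,0,0],[0,-0.039,0],-1]
    - [[0,0,0],[0,-0.039,0],-1]

```text
t: 1.4
tool_pos: [0.431, -0.3019, 0.2186]
orientation: [-0.686, 0.686, -0.172, 0.171]
wrist_force: [-1.0, -0.5, -0.3]
finger_gap: 0.0009
```

Call:
drive_tool:
  plan:
    - [[0,0,0],[0,-0.039,0],-1]
    - [[0,0,0],[0,-0.039,0],-1]
    - [[0,0,0],[0,-0.039,0],-1]
    - [[0,0,0],[0,-0.039,0],-1]
    - [[0,0,0],[0,-0.039,0],-1]

```text
t: 1.82
tool_pos: [0.4308, -0.3021, 0.2185]
orientation: [0.706, -0.706, -0.043, 0.043]
wrist_force: [0.8, 0.1, -0.6]
finger_gap: 0.0003
```

Call:
drive_tool:
  plan:
    - [[0,0,0],[0,-0.039,0],-1]
    - [[0,0,0],[0,-0.039,0],-1]
    - [[0,0,0],[0,0,0],-1]
    - [[0,0,0],[0,0,0],-1]
    - [[0,0,0],[0,0,0],-1]

```text
t: 2.23
tool_pos: [0.4309, -0.3022, 0.2185]
orientation: [0.696, -0.696, -0.126, 0.126]
wrist_force: [0.4, -0.1, -0.4]
finger_gap: 0.0004
```

```bash
cat >> h.py <<'E'
yaw=np.radians(21.4); ex=np.array([np.cos(yaw),np.sin(yaw),0]); ey=np.array([-ex[1],ex[0],0]); c0=np.array([.481,-.0245,0])
def loc2w(x,y,z): return c0+ex*x/1e3+ey*y/1e3+np.array([0,0,z/1e3])
def w2loc(p): q=np.asarray(p)-c0; return np.stack([q@ex,q@ey,q[...,2]],-1)*1e3
def rep(target=None):
    s=telemetry.get_state(); R=rot(s); print("t",round(s["t"],2),"loc",w2loc(s["tool_pos"]).round(1),"F",s["wrist_force"].round(1),"gap",round(s["finger_gap"],4))
    E=np.column_stack([ex,[0,0,-1],ey]); rv=Rn.from_matrix(R.T@E).as_rotvec(); print("turn units to align",(rv/np.pi).round(4),"deg",np.degrees(rv).round(2))
    if target is not None: print("shift units",(R.T@(loc2w(*target)-s["tool_pos"])/.075).round(3))
    return s
E
python3 - <<'E'
from h import *
rep((50,5,120)); grab("wrist","wrist1")
E
```

```text
t 2.23 loc [-148.  -240.3  218.5] F [ 0.4 -0.1 -0.4] gap 0.0004
turn units to align [-0.     -0.0052 -0.    ] deg [-0.01 -0.94 -0.01]
shift units [2.586 1.314 3.313]
```

Call:
drive_tool:
  plan:
    - [[0.26,0,0.33],[0,-0.005,0],-1]
    - [[0.26,0,0.33],[0,0,0],-1]
    - [[0.26,0,0.33],[0,0,0],-1]
    - [[0.26,0,0.33],[0,0,0],-1]
    - [[0.26,0,0.33],[0,0,0],-1]

```text
t: 2.7
tool_pos: [0.4768, -0.1499, 0.2187]
orientation: [-0.695, 0.695, 0.132, -0.132]
wrist_force: [1.0, -1.2, -0.1]
finger_gap: 0.0003
```

Call:
drive_tool:
  plan:
    - [[0.26,0.15,0.33],[0,0,0],-1]
    - [[0.26,0.15,0.33],[0,0,0],-1]
    - [[0.26,0.15,0.33],[0,0,0],-1]
    - [[0.26,0.15,0.33],[0,0,0],-1]
    - [[0.26,0.15,0.33],[0,0,0],-1]

```text
t: 3.12
tool_pos: [0.522, 0.0012, 0.1619]
orientation: [-0.695, 0.695, 0.132, -0.132]
wrist_force: [0.6, -1.4, -0.7]
finger_gap: 0.0005
```

Call:
drive_tool:
  plan:
    - [[0,0.1,0],[0,0,0],-1]
    - [[0,0.1,0],[0,0,0],-1]
    - [[0,0.05,0],[0,0,0],-1]
    - [[0,0,0],[0,0,0],-1]
    - [[0,0,0],[0,0,0],-1]

```text
t: 3.53
tool_pos: [0.5214, -0.0018, 0.1436]
orientation: [-0.695, 0.695, 0.131, -0.132]
wrist_force: [0.0, -0.3, 0.7]
finger_gap: 0.0005
```

Run:
```python
from h import *
rep((50,5,93))
for n in("wrist","scene","top"): grab(n,n+"2")
D=load("scene2"); c=D["im"][130:270,215:370]; cv2.imwrite("pics/scene2z.png",cv2.resize(c[:,:,::-1],None,fx=4,fy=4,interpolation=cv2.INTER_CUBIC))
```

```text
t 3.53 loc [ 45.9   6.4 143.6] F [ 0.  -0.3  0.7] gap 0.0005
turn units to align [ 0.0001  0.0003 -0.0002] deg [ 0.03  0.06 -0.04]
shift units [ 0.056  0.675 -0.019]
```

View pics/wrist2.png

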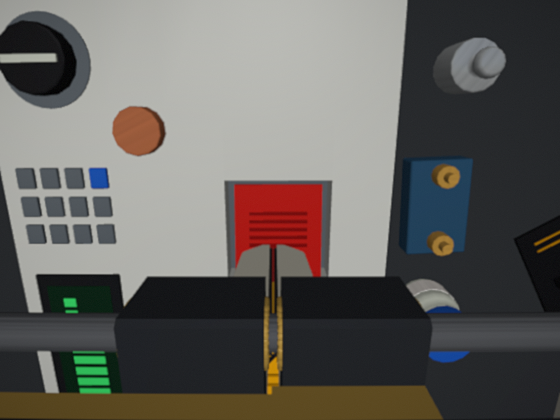

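View pics/scene2z.png

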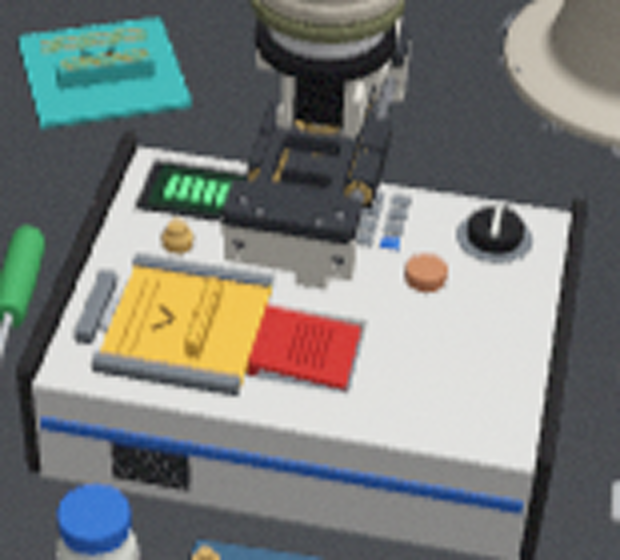

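The wrist view shows the shut fingers at (274,250), just in front of the ribs at (278,225), with the tab's root edge at row 184. I'll measure the tab from this nearer view.

Run:
```python
from h import *
D=load("wrist2")
for u,v in((236,184),(322,184),(250,213),(308,213),(250,245),(300,240),(140,130),(190,100),(380,100)): print(u,v,w2loc(pt(D,u,v)).round(1), w2loc(pt(D,u,v,.093)).round(1))
```

```text
236 184 [22.7 34.4 91.3] [22.9 34.8 93. ]
322 184 [78.1 30.5 72. ] [75.3 34.9 93. ]
250 213 [31.3 17.2 95.6] [31.1 16.4 93. ]
308 213 [67.  16.9 94.7] [67.2 16.5 93. ]
250 245 [31.1 -3.4 96.8] [30.8 -4.8 93. ]
300 240 [62.4 -0.3 96. ] [62.6 -1.4 93. ]
140 130 [-29.1  67.6 103.2] [-32.8  67.1  93. ]
190 100 [-2.4 84.  92.9] [-2.4 84.  93. ]
380 100 [107.1  84.2  92.1] [106.9  84.2  93. ]
```

Call:
drive_tool:
  plan:
    - [[0.05,0.15,-0.02],[0,0,0],-1]
    - [[0,0.15,0],[0,0,0],-1]
    - [[0,0.15,0],[0,0,0],-1]
    - [[0,0.1,0],[0,0,0],-1]
    - [[0,0,0],[0,0,0],-1]

```text
t: 4.1
tool_pos: [0.5251, -0.0006, 0.1007]
orientation: [0.695, -0.694, -0.132, 0.133]
wrist_force: [0.6, -0.9, -0.7]
finger_gap: 0.0007
```

Call:
drive_tool:
  plan:
    - [[0,0.04,0],[0,0,0],-1]
    - [[0,0.01,0],[0,0,0],-1]
    - [[0,0.01,0],[0,0,0],-1]
    - [[0,0,0],[0,0,0],-1]
    - [[0,0,0],[0,0,0],-1]

```text
t: 4.52
tool_pos: [0.5259, -0.0004, 0.0982]
orientation: [-0.695, 0.695, 0.133, -0.132]
wrist_force: [-0.6, 0.2, 0.3]
finger_gap: 0.0005
```

Run:
```python
from h import *
rep((49,5,93))
```

```text
t 4.52 loc [50.6  6.1 98.2] F [-0.6  0.2  0.3] gap 0.0005
turn units to align [0.0001 0.0011 0.0002] deg [0.01 0.2  0.03]
shift units [-0.021  0.069 -0.014]
```

Call:
drive_tool:
  plan:
    - [[-0.01,0.02,-0.01],[0,0,0],-1]
    - [[0,0.02,0],[0,0,0],-1]
    - [[0,0.01,0],[0,0,0],-1]
    - [[0,0.01,0],[0,0,0],-1]
    - [[0,0,0],[0,0,0],-1]

```text
t: 4.93
tool_pos: [0.5254, -0.0016, 0.0935]
orientation: [-0.694, 0.695, 0.132, -0.132]
wrist_force: [0.3, -1.6, 4.2]
finger_gap: 0.0003
```

Call:
drive_tool:
  plan:
    - [[0,0.012,0],[0,0,0],-1]
    - [[0,0.012,0],[0,0,0],-1]
    - [[0,0,0],[0,0,0],-1]
    - [[0,0,0],[0,0,0],-1]
    - [[0,0,0],[0,0,0],-1]

```text
t: 5.35
tool_pos: [0.5254, -0.0014, 0.0916]
orientation: [-0.695, 0.695, 0.133, -0.132]
wrist_force: [-0.4, -0.7, 1.9]
finger_gap: 0.0006
```

Run:
```python
from h import *
rep((49,5,93))
```

```text
t 5.35 loc [49.7  5.3 91.6] F [-0.4 -0.7  1.9] gap 0.0006
turn units to align [0.     0.0011 0.    ] deg [0.   0.2  0.01]
shift units [-0.01  -0.019 -0.004]
```

Call:
drive_tool:
  plan:
    - [[0,0.012,0],[0,0,0],-1]
    - [[0,0.012,0],[0,0,0],-1]
    - [[0,0.006,0],[0,0,0],-1]
    - [[0,0,0],[0,0,0],-1]
    - [[0,0,0],[0,0,0],-1]

```text
t: 5.77
tool_pos: [0.5254, -0.0013, 0.0894]
orientation: [-0.695, 0.695, 0.133, -0.132]
wrist_force: [-0.1, -2.4, 4.3]
finger_gap: 0.0003
```

Run:
```python
from h import *
rep((49,5,93))
grab("scene","scene3");grab("top","top3")
D=load("scene3"); c=D["im"][130:270,215:370]; cv2.imwrite("pics/scene3z.png",cv2.resize(c[:,:,::-1],None,fx=4,fy=4,interpolation=cv2.INTER_CUBIC))
```

```text
t 5.77 loc [49.8  5.4 89.4] F [-0.1 -2.4  4.3] gap 0.0003
turn units to align [0.     0.0011 0.    ] deg [0.   0.2  0.01]
shift units [-0.01  -0.049 -0.005]
```

View pics/scene3z.png

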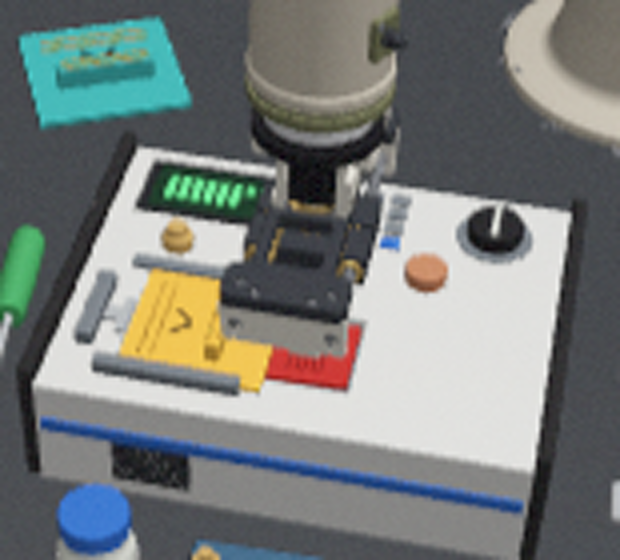

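The cover has sprung out: its rear edge is now well clear of the housing and it overlaps the tab. Next I lift straight up and look.

Call:
drive_tool:
  plan:
    - [[0,-0.1,0],[0,0,0],-1]
    - [[0,-0.2,0],[0,0,0],-1]
    - [[0,-0.3,0],[0,0,0],-1]
    - [[0,-0.3,0],[0,0,0],-1]
    - [[0,0,0],[0,0,0],-1]

```text
t: 6.28
tool_pos: [0.5266, -0.0007, 0.1603]
orientation: [-0.694, 0.695, 0.134, -0.131]
wrist_force: [0.1, 0.6, 0.5]
finger_gap: 0.0005
```

```bash
cat > look.py <<'E'
from h import *
import sys
k=sys.argv[1]
rep()
for n in ("scene","top"):
    grab(n,n+k); D=load(n+k); L=w2loc(cloud(D)); hsv=cv2.cvtColor(D["im"],cv2.COLOR_RGB2HSV)
    inn=(abs(L[...,0]-50)<50)&(abs(L[...,1])<145)&(L[...,2]>85)&(L[...,2]<125)
    for nm,lo,hi in(("red",(0,180,100),(4,255,255)),("yel",(20,150,120),(32,255,255))):
        q=L[(cv2.inRange(hsv,lo,hi)>0)&inn]
        if len(q): print(n,nm,len(q),"x",np.percentile(q[:,0],[1,50,99]).round(1),"y",np.percentile(q[:,1],[1,50,99]).round(1),"z",np.percentile(q[:,2],[2,50,98]).round(1))
        if nm=="yel" and len(q):
            r=q[(q[:,2]>107)]; print("  ridge",len(r),np.median(r,0).round(1), "y",np.percentile(r[:,1],[5,95]).round(1))
D=load("scene"+k); c=D["im"][130:270,215:370]; cv2.imwrite(f"pics/scene{k}z.png",cv2.resize(c[:,:,::-1],None,fx=4,fy=4,interpolation=cv2.INTER_CUBIC))
D=load("top"+k); c=D["im"][160:320,180:360]; cv2.imwrite(f"pics/top{k}z.png",cv2.resize(c[:,:,::-1],None,fx=4,fy=3.7,interpolation=cv2.INTER_CUBIC))
E
python3 look.py 4
```

```text
t 6.28 loc [ 51.2   5.5 160.3] F [0.1 0.6 0.5] gap 0.0005
turn units to align [0.0003 0.0012 0.0013] deg [0.06 0.22 0.24]
scene red 286 x [27.6 53.1 77.8] y [-14.4   9.2  33. ] z [89.2 92.5 95.7]
scene yel 785 x [ 9.4 52.1 92.6] y [-104.4  -59.   -16.9] z [ 94.5  98.  113.2]
  ridge 73 [ 55.7 -49.6 112.3] y [-54.2 -45.5]
top yel 335 x [ 9.3 55.2 89.5] y [-107.9  -96.   -78.8] z [92.8 96.3 99.9]
  return _methods._mean(a, axis=axis, dtype=dtype,
  ret = um.true_divide(
Traceback (most recent call last):
  File "look.py", line 12, in <module>
    r=q[(q[:,2]>107)]; print("  ridge",len(r),np.median(r,0).round(1), "y",np.percentile(r[:,1],[5,95]).round(1))
                                                                           ~~~~~~~~~~~~~^^^^^^^^^^^^^^^
IndexError: index -1 is out of bounds for axis 0 with size 0
```

Call:
drive_tool:
  plan:
    - [[-0.01,0,-0.29],[0,0,0],-1]
    - [[0,0,-0.29],[0,0,0],-1]
    - [[0,0,-0.29],[0,0,0],-1]
    - [[0,0,-0.29],[0,0,0],-1]
    - [[0,0,0],[0,0,0],-1]

```text
t: 6.8
tool_pos: [0.557, -0.0868, 0.1553]
orientation: [-0.695, 0.695, 0.13, -0.132]
wrist_force: [-0.4, -0.7, 0.8]
finger_gap: 0.0005
```

Call:
drive_tool:
  plan:
    - [[0,0.2,0],[0,0,0],-1]
    - [[0,0.2,0],[0,0,0],-1]
    - [[0,0.13,0],[0,0,0],-1]
    - [[0,0,0],[0,0,0],-1]
    - [[0,0,0],[0,0,0],-1]

```text
t: 7.22
tool_pos: [0.556, -0.0819, 0.1162]
orientation: [0.695, -0.694, -0.132, 0.134]
wrist_force: [0.3, -1.0, -0.2]
finger_gap: 0.0006
```

```bash
sed -i 's/  if nm=="yel" and len(q):/  if nm=="yel" and (q[:,2]>107).any():/' look.py; python3 look.py 5; python3 -c "
from h import *
rep((49.5,-82,100)); grab('wrist','wrist5')"
```

```text
t 7.22 loc [ 48.8 -80.8 116.2] F [ 0.3 -1.  -0.2] gap 0.0006
turn units to align [-0.0004  0.0014 -0.0006] deg [-0.07  0.25 -0.11]
scene red 289 x [26.7 53.6 78.1] y [-14.4   9.1  32.8] z [88.7 92.5 95.1]
scene yel 706 x [ 9.3 55.9 93.6] y [-104.1  -51.5  -16.7] z [ 94.6  98.1 113.8]
  ridge 73 [ 53.1 -49.6 112.2] y [-54.2 -45.1]
top red 413 x [22.5 47.7 73.6] y [-15.1   8.7  32.1] z [88.2 91.7 96.1]
top yel 456 x [ 5.5 43.3 91.8] y [-55.2 -32.2 -17.1] z [ 94.1  97.7 112.9]
  ridge 33 [ 35.1 -47.5 111.9] y [-51.4 -45.7]
t 7.32 loc [ 49.5 -81.3 117.3] F [ 1.  -0.3  0.3] gap 0.0004
turn units to align [-0.      0.0013  0.    ] deg [-0.    0.23  0.01]
shift units [-0.     0.231 -0.01 ]
```

View pics/scene5z.png

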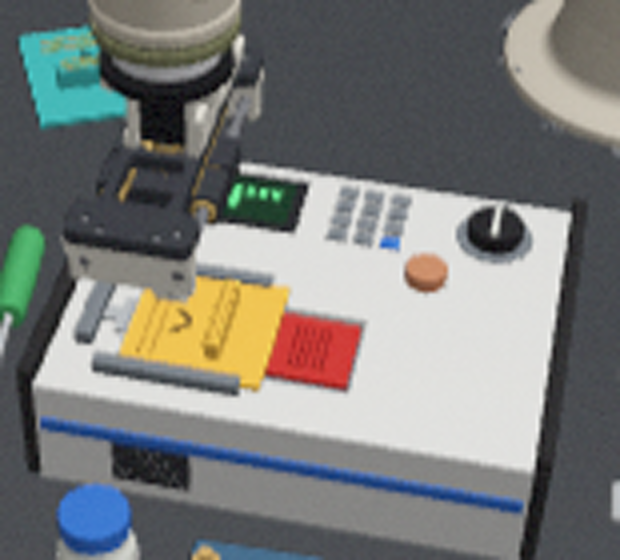

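View pics/wrist5.png

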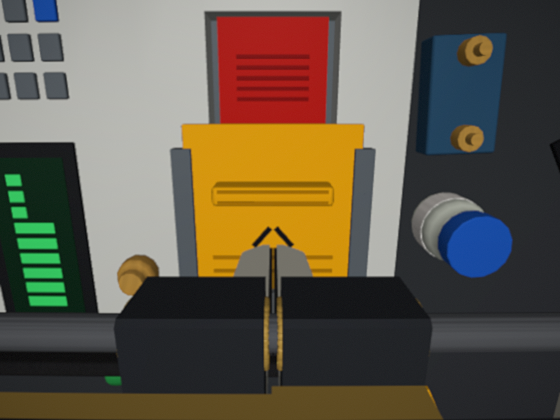

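The fingers at (274,250) are centred behind the ridge (row 195, columns 213–332). Before descending I check how high the gripper's wide blocks are above the tip, since the nut stands nearby at (138,273).

Run:
```python
from h import *
tcp=np.array([49.5,-81.3,117.3])
for n in("wrist5","scene5"):
    D=load(n); L=w2loc(cloud(D))-tcp; ok=D["d"]>0
    for lo in range(-5,100,10):
        m=ok&(L[...,2]>=lo)&(L[...,2]<lo+10)&(abs(L[...,0])<110)&(abs(L[...,1])<50)
        if m.sum()>5: q=L[m]; print(n,lo,m.sum(),"x",np.percentile(q[:,0],[2,98]).round(),"y",np.percentile(q[:,1],[2,98]).round())
```

```text
wrist5 -5 1728 x [-29.  26.] y [ 9. 36.]
wrist5 5 501 x [-14.  12.] y [-5. 10.]
wrist5 15 604 x [-15.  14.] y [ 8. 10.]
wrist5 25 756 x [-16.  14.] y [ 8. 10.]
wrist5 35 237 x [-14.  14.] y [ 8. 10.]
wrist5 45 137 x [-3.  2.] y [ 7. 10.]
wrist5 55 70 x [-2.  1.] y [-8.  9.]
wrist5 65 14 x [-2.  1.] y [-9. -6.]
wrist5 85 1996 x [-29.  77.] y [-5. 37.]
wrist5 95 16400 x [-55.  57.] y [25. 37.]
scene5 -5 39 x [-25.  30.] y [ 5. 36.]
scene5 5 9 x [12. 14.] y [-6.  9.]
scene5 75 6 x [-64.  85.] y [-23.  29.]
scene5 85 128 x [-79.  88.] y [-32.  36.]
scene5 95 213 x [-80.  87.] y [-33.  36.]
```

Call:
drive_tool:
  plan:
    - [[0,0.1,0],[0,0,0],-1]
    - [[0,0.1,0],[0,0,0],-1]
    - [[0,0.025,0],[0,0,0],-1]
    - [[0,0,0],[0,0,0],-1]
    - [[0,0,0],[0,0,0],-1]

```text
t: 7.78
tool_pos: [0.5564, -0.0824, 0.0999]
orientation: [0.695, -0.695, -0.132, 0.133]
wrist_force: [-0.6, -0.7, 0.9]
finger_gap: 0.0005
```

Call:
drive_tool:
  plan:
    - [[0,0,0.07],[0,0,0],-1]
    - [[0,0,0.07],[0,0,0],-1]
    - [[0,0,0.07],[0,0,0],-1]
    - [[0,0,0.07],[0,0,0],-1]
    - [[0,0,0],[0,0,0],-1]

```text
t: 8.2
tool_pos: [0.5485, -0.0616, 0.1004]
orientation: [0.695, -0.694, -0.133, 0.133]
wrist_force: [-0.2, 0.7, 0.3]
finger_gap: 0.0007
```

```bash
python3 look.py 6
```

```text
t 8.2 loc [ 49.3 -59.1 100.4] F [-0.2  0.7  0.3] gap 0.0007
turn units to align [-0.0001  0.0016  0.0001] deg [-0.02  0.29  0.01]
scene red 255 x [27.3 53.7 77.4] y [-8.9 12.3 33.3] z [89.4 92.4 95.6]
scene yel 571 x [ 9.9 64.4 95.4] y [-99.8 -39.8 -11.3] z [ 95.1  98.2 113.4]
  ridge 46 [ 65.  -41.9 112.5] y [-48.2 -39.9]
top red 367 x [22.5 47.7 73.9] y [-9.7 11.5 32.3] z [87.9 91.6 95.2]
top yel 100 x [ 4.1 27.3 62.8] y [-25.1 -16.2 -11.6] z [ 94.5  97.7 101.5]
```

Call:
drive_tool:
  plan:
    - [[0,0,0.1],[0,0,0],-1]
    - [[0,0,0.1],[0,0,0],-1]
    - [[0,0,0.1],[0,0,0],-1]
    - [[0,0,0.1],[0,0,0],-1]
    - [[0,0,0.1],[0,0,0],-1]

```text
t: 8.72
tool_pos: [0.5346, -0.0272, 0.1002]
orientation: [0.695, -0.695, -0.133, 0.133]
wrist_force: [0.1, -0.9, -0.4]
finger_gap: 0.0006
```

Call:
drive_tool:
  plan:
    - [[0,0,0.08],[0,0,0],-1]
    - [[0,0,0.08],[0,0,0],-1]
    - [[0,0,0.08],[0,0,0],-1]
    - [[0,0,0.08],[0,0,0],-1]
    - [[0,0,0],[0,0,0],-1]

```text
t: 9.13
tool_pos: [0.5257, -0.0044, 0.1002]
orientation: [0.695, -0.694, -0.133, 0.133]
wrist_force: [0.3, 0.2, 0.3]
finger_gap: 0.0009
```

```bash
python3 look.py 7
```

```text
t 9.13 loc [ 49.    2.3 100.2] F [0.3 0.2 0.3] gap 0.0009
turn units to align [-0.0002  0.0016 -0.    ] deg [-0.03  0.28 -0.01]
scene yel 626 x [ 9.6 70.1 96.2] y [-39.5  18.5  49.6] z [ 94.2  97.4 111.9]
  ridge 25 [ 71.6  17.2 112. ] y [13.2 21.3]
top yel 6 x [59.9 64.7 68.8] y [-94.3 -92.4 -89.5] z [86.3 86.8 88.6]
```

View pics/scene7z.png

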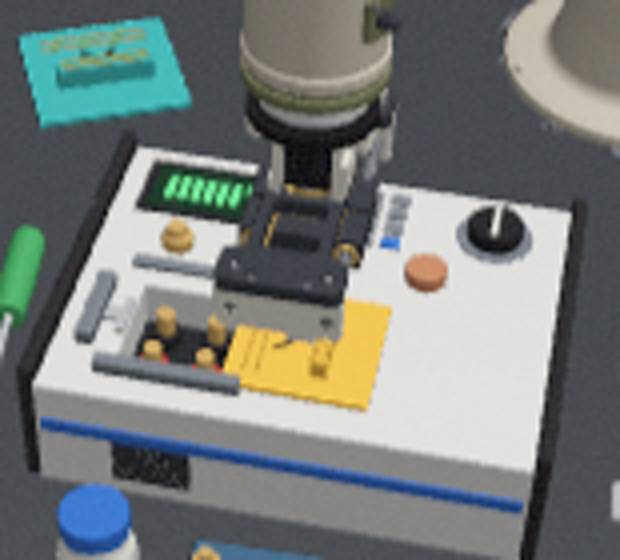

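The bay is uncovered and the cover's rear edge is still about 12 mm short of the nose. I'll continue pushing about 28 mm.

Call:
drive_tool:
  plan:
    - [[0,0,0.08],[0,0,0],-1]
    - [[0,0,0.08],[0,0,0],-1]
    - [[0,0,0.08],[0,0,0],-1]
    - [[0,0,0.08],[0,0,0],-1]
    - [[0,0,0.06],[0,0,0],-1]

```text
t: 9.65
tool_pos: [0.5155, 0.0216, 0.1003]
orientation: [0.695, -0.695, -0.133, 0.133]
wrist_force: [1.1, -2.0, 1.5]
finger_gap: 0.0002
```

Call:
drive_tool:
  plan:
    - [[0,0,0],[0,0,0],-1]
    - [[0,0,0],[0,0,0],-1]
    - [[0,0,-0.07],[0,0,0],-1]
    - [[0,0,-0.07],[0,0,0],-1]
    - [[0,0,0],[0,0,0],-1]

```text
t: 10.07
tool_pos: [0.52, 0.0094, 0.1]
orientation: [-0.694, 0.695, 0.132, -0.132]
wrist_force: [0.7, -0.2, -0.0]
finger_gap: 0.0005
```

```bash
python3 look.py 8
```

```text
t 10.07 loc [ 48.7  17.3 100. ] F [ 0.7 -0.2 -0. ] gap 0.0005
turn units to align [ 0.0002  0.0006 -0.0001] deg [ 0.03  0.1  -0.02]
scene red 39 x [50.3 65.2 76.2] y [-25.2 -19.8 -13.9] z [ 93.6  97.4 100.3]
scene yel 673 x [10.2 69.  96.2] y [-10.5  47.1  77.2] z [ 94.9  98.9 113.9]
  ridge 68 [ 57.1  46.3 113. ] y [41.3 50.3]
top yel 21 x [28.7 59.8 68.5] y [-96.2 -92.1 -87.2] z [85.  86.4 88.2]
```

View pics/scene8z.png

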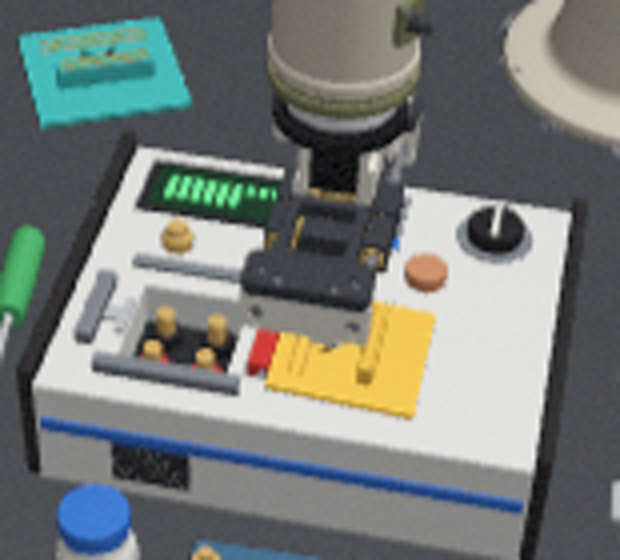

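The cover is past the nose: its rear edge is about 14 mm beyond and the nose has sprung back up. Its rear still leans on the tab's slope, though, so I'll slide it on gently to lie flat on the plain top, well short of the bumper.

Call:
drive_tool:
  plan:
    - [[0.01,0,0.09],[0,0,0],-1]
    - [[0,0,0.09],[0,0,0],-1]
    - [[0,0,0.09],[0,0,0],-1]
    - [[0,0,0.09],[0,0,0],-1]
    - [[0,0,0],[0,0,0],-1]

```text
t: 10.58
tool_pos: [0.5097, 0.0384, 0.1003]
orientation: [0.695, -0.694, -0.133, 0.133]
wrist_force: [0.4, 1.0, -0.4]
finger_gap: 0.0009
```

```bash
python3 look.py 9
```

```text
t 10.58 loc [ 49.6  48.1 100.3] F [ 0.4  1.  -0.4] gap 0.0009
turn units to align [-0.0002  0.0019  0.    ] deg [-0.04  0.35  0.  ]
scene red 148 x [27.3 57.4 77.9] y [-24.2 -12.7   3.2] z [ 93.8  97.2 100.6]
scene yel 602 x [11.9 72.7 96.8] y [ 6.9 60.5 94.6] z [ 94.6  98.4 111.3]
  ridge 24 [ 73.7  63.1 111.7] y [58.4 67.5]
top red 88 x [25.1 57.1 73.8] y [-28.2 -23.  -12.2] z [ 94.5  97.4 100.6]
top yel 38 x [28.7 59.9 68.5] y [-96.1 -87.1 -54. ] z [85.3 86.9 88.9]
```

View pics/scene9z.png

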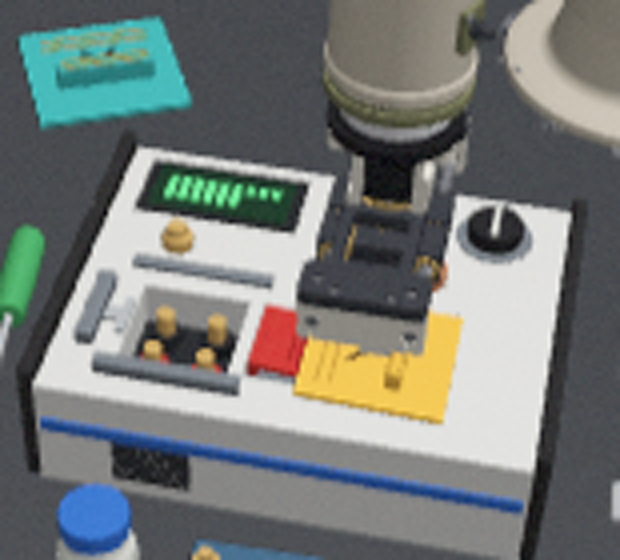

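Call:
drive_tool:
  plan:
    - [[0,0,0.09],[0,0,0],-1]
    - [[0,0,0.09],[0,0,0],-1]
    - [[0,0,0.09],[0,0,0],-1]
    - [[0,0,0.09],[0,0,0],-1]
    - [[0,0,0.08],[0,0,0],-1]

```text
t: 11.1
tool_pos: [0.4978, 0.0678, 0.1002]
orientation: [0.695, -0.695, -0.133, 0.133]
wrist_force: [0.0, 0.1, -0.2]
finger_gap: 0.0004
```

Call:
drive_tool:
  plan:
    - [[0,0,0],[0,0,0],-1]
    - [[0,0,-0.07],[0,0,0],-1]
    - [[0,0,-0.07],[0,0,0],-1]
    - [[0,-0.2,0],[0,0,0],-1]
    - [[0,-0.3,0],[0,0,0],-1]

```text
t: 11.52
tool_pos: [0.5014, 0.0558, 0.1366]
orientation: [-0.695, 0.695, 0.131, -0.133]
wrist_force: [0.3, 0.5, 0.3]
finger_gap: 0.0004
```

Call:
drive_tool:
  plan:
    - [[0,-0.4,-0.2],[0,0,0],-1]
    - [[0,-0.4,-0.4],[0,0,0],-1]
    - [[0,-0.2,-0.5],[0,0,0],-1]
    - [[0,0,-0.5],[0,0,0],-1]
    - [[0,0,-0.5],[0,0,0],-1]

```text
t: 11.93
tool_pos: [0.5609, -0.0918, 0.2138]
orientation: [-0.694, 0.695, 0.133, -0.131]
wrist_force: [0.4, 0.4, 0.1]
finger_gap: 0.0009
```

Call:
drive_tool:
  plan:
    - [[0,0,-0.5],[0,0,0],-1]
    - [[0,0,-0.5],[0,0,0],-1]
    - [[0,0,-0.4],[0,0,0],-1]
    - [[0,0,0],[0,0,0],-1]
    - [[0,0,0],[0,0,0],-1]

```text
t: 12.35
tool_pos: [0.5981, -0.1894, 0.2115]
orientation: [0.695, -0.695, -0.131, 0.131]
wrist_force: [0.1, -0.0, -0.1]
finger_gap: 0.0007
```

```bash
python3 look.py 10
```

```text
t 12.35 loc [  48.8 -196.3  211.5] F [ 0.1 -0.  -0.1] gap 0.0007
turn units to align [-0.0001 -0.0004 -0.0003] deg [-0.01 -0.07 -0.05]
scene red 349 x [26.7 53.9 77.8] y [-24.6   4.   32.4] z [90.5 94.9 99. ]
scene yel 952 x [ 9.3 57.  96. ] y [ 39.3  83.5 126.9] z [ 93.6  96.8 111.9]
  ridge 72 [ 54.5  95.4 111.2] y [90.7 99.7]
top red 515 x [22.6 48.3 74.1] y [-27.5   1.5  31.5] z [89.7 94.8 99.9]
top yel 1402 x [ 4.  47.9 93.2] y [-89.5  80.  126.3] z [ 87.3  96.2 112.2]
  ridge 86 [ 49.5  94.4 111.6] y [90.5 98.2]
```

View pics/scene10.png

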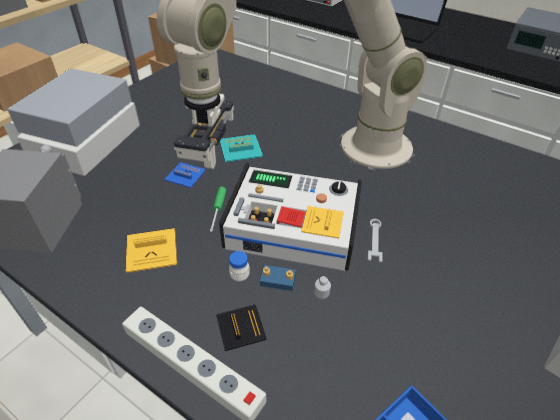

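View pics/top10z.png

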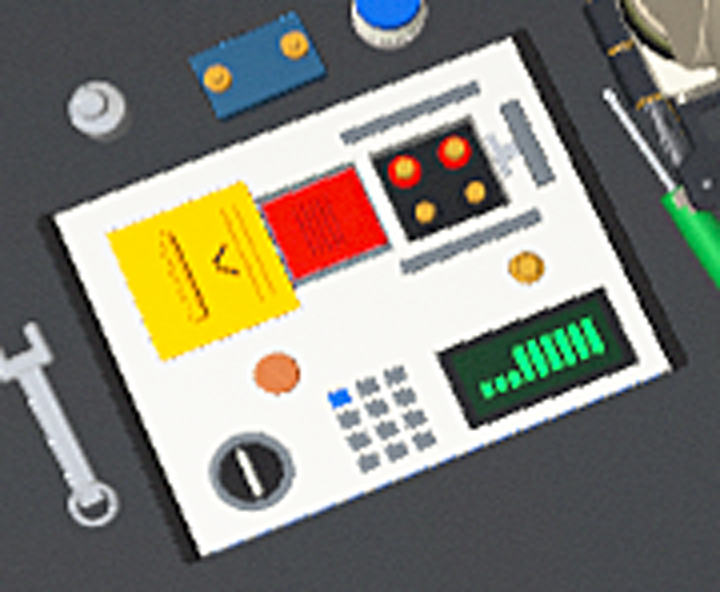

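The cover lies flat beyond the tab. The tab is back at rest, the terminals are open, the slug, nut and other things are where they were, and the robot is clear. Handing in.

```bash
python3 -c "
from h import *
print(ticket.job_done())"
```

```text
the job is handed in; nothing more can be done
None
```

The terminals are uncovered, and I handed the job in at about 12.5 s of the 40 s allowed.

- **Press:** With shut fingertips I pressed the red tab to about 4–5 mm at roughly 4 N. The cover sprang out about 12 mm and stayed over the tab when I let go.
- **Push:** I pushed the cover by its ridge, along the guides and over the tab. At about 107 mm of travel it had cleared the nose, but its rear still leaned on the tab's slope. I slid it on to about 156 mm so that it lies flat on the top.

**Last checks:**
- The cover spans y +35 to +127 mm on the tester, so its rear edge is about 64 mm past the tab's nose and its front about 26 mm short of the bumper.
- The tab is back up at rest.
- The bystanders look unmoved in the pictures. I compared these by eye and did not measure them.
- The arm is clear of everything, and the wrist force is near zero.

No check failed. The only disagreement is that camera heights read 1–2 mm high and the two cameras' x values for the tab and cover differ by a few mm. Neither affected the job.

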